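Hold a lift-off hinge together on its pin

TASK

On the assembly bench, take the steel hinge pin from its stand and stand it fully down in the bore of the hinge leaf that is bolted to the jamb block, and let go of it. Then pick up the loose hinge leaf and lower its knuckle over the pin until it is fully home on the lower knuckle, with the two leaves level and in one straight line, pointing away from each other. Finish while still holding the loose leaf there, gripped and pressed lightly down for riveting: do not let go, do not slam it, and leave the bushing tray, the black clip and the screwdriver where they are.

Things in the scene. Friction and masses are not known exactly. Their poses are not given: they have to be found in the camera images.
- jig: Fixed jig: metal base, x +-50, y -110 to +80, top z 12 mm; green jamb block at its -y end, top z 72; bolted to it a black upright hinge leaf 10 mm thick in x, top z 71, running from the bore axis to -y, with a knuckle (upright tube). Origin: on the bore axis at table level, z up. The loose leaf, once home, has its axes parallel to these (same directions), its origin 15 mm above this one.
- jig_bore (a point): Mouth of the fixed leaf's knuckle: centre of its top face, z 43 mm. The knuckle is a tube 28 mm across standing on the base plate (z 12 to 43), bore 11.5 mm right down to the plate. Above it the fixed leaf's plate is cut away to 20 mm from the axis.
- jig_floor (a point): Bottom of that bore: on the axis, 12 mm above the table, where the pin's foot stands. Axes as the jig.
- leaf: Loose black plastic hinge leaf, about 80 g, upright on the table. Origin: on its bore axis, level with the plate's lower edge; z up along the bore. Knuckle: tube 28 mm across at z 28 to 56, bore 12.5 mm through. Upright plate 10 mm thick in x, z 0 to 56, runs to +y (below the knuckle it begins 20 mm from the axis) and ends in a cross flange at y 67 to 75, 40 mm wide.
- leaf_bore (a point): Centre of the underside of the loose leaf's knuckle (its seating face): on the bore axis, 28 mm above the leaf's lower edge. Meets point jig_bore when home; the leaf's lower edge then hangs 3 mm clear of the jig's base plate.
- leaf_grip (a point): Middle of the plate's top edge, 42 mm from the bore axis (+y), 56 mm above the leaf's lower edge: a good place to grip from above, fingers closing along the leaf's x, fingertips reaching about 35 mm below the top edge.
- pin: Plain steel hinge pin, 10 mm across, 68 mm long, 42 g, both ends tapered over 3 mm to 6.4 mm. Stands upright in its stand at the start. Origin: centre of its foot; z up along it. Home in the jig, 37 mm of it stand above the lower knuckle.
- pin_top (a point): Centre of the pin's top end, 68 mm above its foot.
- pin_stand: Fixed grey plastic block 60 x 60 x 26 mm with one 11.2 mm hole in its middle, 18 mm deep, in which the pin stands (50 mm of it clear). Origin: centre of its underside.
- bushing_tray: Bystander: white tray 100 x 150 x 35 mm filled with small green bushings. Leave alone. Origin: centre of its underside.
- clip: Bystander: small black U-shaped clip about 80 x 40 x 16 mm. Leave alone. Origin: at its underside.
- driver: Bystander: screwdriver. Leave alone. Origin: at its underside.
Things that resemble listed ones, but are neither listed nor needed, are in the scene too. Several things look just like the leaf: the one meant starts farthest to the robot's left.

How it is judged:
By the outcome, as a careful person would: the job done as asked, in the order asked, and still so for the second after the job is handed in, while the arm keeps its last pose, push and grip.
It also fails if it takes over 58 s, if anything falls off the work surface, if the arm or the gripper's body presses on something with over 40 N, if the wrist force passes 120 N, or if a joint passes its speed limit or range.

ROBOT

A 6-joint arm with a two-finger parallel gripper is mounted at the origin on the work surface. World frame = base frame: x ahead of the robot, y to its left, z up, the work surface at z = 0. Lengths are in m, angles in rad, forces in N, time in s.
With the tool pointing down it reaches from about 0.35 to 1 m from the base axis. Payload 7.1 kg.
Tool frame: the origin (TCP) lies between the finger pads; the fingertips stand 22 mm ahead of it and the grasp point (between the pads) lies 3 mm ahead of it; z points along the fingers, y is the line along which they close (so a half turn about z gives the same grasp; the last joint's range is limited). The gripper opens to 85 mm and grips with 20 to 120 N. Pads are 22 mm wide; open, the fingers measure 114 mm over their backs; the gripper's body (76 mm by 85 mm) begins 54 mm behind the grasp point. The pads swing forward as they close: fully open they stand 13 mm farther back than shut.
Start: joints at [-1.276, 0.423, 1.63, -0, 1.089, -0.019], TCP at [0.193, -0.594, 0.253] pointing down, gripper open.
Joint ranges: [-3, 3], [-0.9, 2.11], [0.09, 2.58], [-1.31, 4.45], [0.11, 2.69], [-2.54, 2.54]. Speed limits (rad/s): [2.39, 2.39, 3.01, 3.14, 3.14, 3.14].

INTERFACE

Orientations are given as a rotation vector (axis times angle).
In Python, from rig import manip gives the robot as it stands. The module is installed in compiled form; this text tells all that it offers. Calls block until the motion is done:
- manip.move_to(position, orientation): joint-space move of the TCP to a pose.
- manip.servo_line(position, orientation=None, rate=0.15): straight line of the TCP; orientation=None keeps the orientation; rate is the mean speed in m/s.
- manip.set_joints(angles): joint-space move.
- manip.command_gripper(opening, f_grip=None): finger opening in m; f_grip is the grip in N (None keeps the last); returns when the fingers have stopped.
- manip.hold(seconds).
- manip.solve_ik(position, orientation): joint angles nearest the present ones, or None.
- manip.camera(name): name is "scene" or "side" or "wrist"; returns a dict with "image" (400x640x3 uint8, red, green, blue), "fx", "fy", "cx", "cy" (pixels), "cam_to_world" (4x4, takes a point from camera to world coordinates); the wrist camera has in their place "mount" (4x4, takes a point from camera to tool coordinates, whose origin is the TCP and whose axes are the flange's). Camera axes: x right, y down, z forward; pixel columns grow to the right and rows downward; lengths in m; the calibration is good to about 2 mm. A picture is of the moment at which its call begins: read the wrist's pose just before it. There is no depth.
A pose or a line that the arm cannot do raises manip.IKError and nothing moves.
- manip.sign_off(): hands the job in; it is judged then, once.
Readings, each from a call of its own:
- manip.get_time(): time.
- manip.get_joint_positions(): joint angles.
- manip.get_joint_vel(): joint speeds.
- manip.get_tau(): joint torques, N m.
- manip.get_position(): TCP position.
- manip.get_ee_rot(): TCP orientation.
- manip.get_contact_force(): force on the tool from outside, world axes, zero at the start.
- manip.get_torque(): the same for the moment, N m.
- manip.get_width(): finger opening in m.
- manip.get_grip_force(): force on a finger pad.
Only numpy, scipy, OpenCV 4.12 (cv2) and the standard library are available. Lean on these libraries where they do the work, as an engineer would, in place of code of your own. Each camera call takes 0.05 s, during which the arm holds its last target. There are 200 camera calls.

## Working session

There is one attempt and no reset: what is moved stays moved. The work goes in short steps, each a Python script; the robot and the scene stay as the last script left them, time stands still between calls to the robot, and variables do not carry over. Pictures are saved under pics/ and viewed, at most 10 in all, crops included, and the job is handed in when it is done.

```bash
mkdir -p pics; python3 - <<'E'
from rig import manip
import cv2,numpy as np,pickle
print(manip.get_time(),manip.get_position(),manip.get_ee_rot(),manip.get_width())
for n in ("scene","side"):
    c=manip.camera(n); pickle.dump(c,open(n+'.pkl','wb'))
    cv2.imwrite(f'pics/{n}.png',c['image'][...,::-1])
    print(n,c['fx'],c['cx'],c['cy'],np.round(c['cam_to_world'],3).tolist())
c=manip.camera("wrist");print(c['fx'],np.round(c['mount'],4).tolist())
E
```

```text
0.0 [ 0.19279184 -0.59393468  0.25251669] [-3.10138907e+00 -4.90683046e-01  3.78546242e-04] 0.08527737612056957
scene 361.5308200644804 317.2192540246775 202.2879067450948 [[-0.016, 0.801, -0.599, 1.044], [1.0, 0.009, -0.015, -0.007], [-0.007, -0.599, -0.801, 0.726], [0.0, 0.0, 0.0, 1.0]]
side 498.5467964614176 323.29674204568937 199.4522385728297 [[0.998, -0.024, 0.053, 0.476], [-0.056, -0.661, 0.748, -0.965], [0.018, -0.75, -0.661, 0.951], [0.0, 0.0, 0.0, 1.0]]
331.72874130579044 [[0.0002, -0.9516, -0.3074, 0.0771], [1.0, 0.0003, -0.0001, -0.0004], [0.0002, -0.3074, 0.9516, -0.1202], [0.0, 0.0, 0.0, 1.0]]
```

View pics/scene.png

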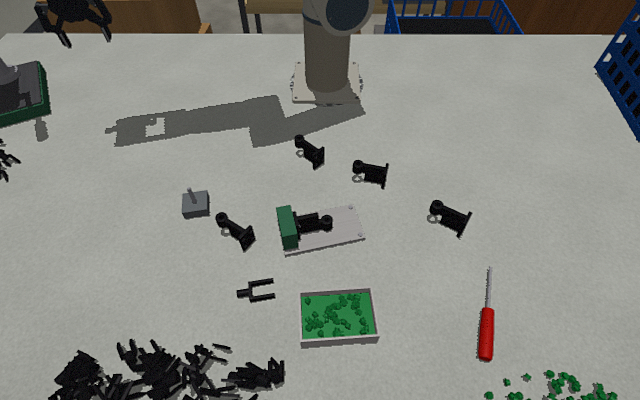

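View pics/side.png

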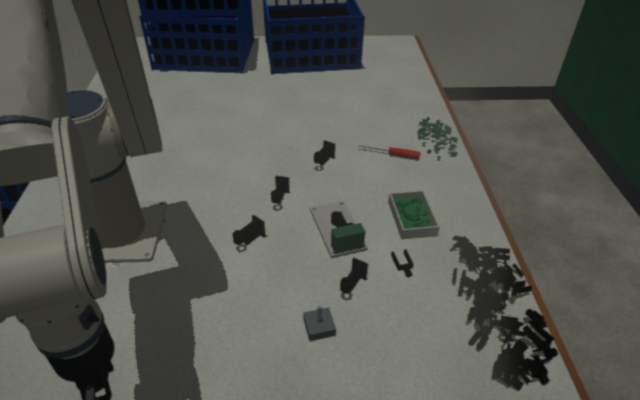

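Scene view, where image right is +y: the pin stand is at (195,203) with the pin top at about (190,190). The jig knuckle is at about (326,222). The leftmost leaf, which is the target, has its knuckle at about (436,206) and its flange at about (464,218). In the side view that leaf is at (325,155). I'll enlarge crops from both cameras to measure these.

```bash
cat > h.py <<'E'
import numpy as np,pickle,cv2
from scipy.spatial.transform import Rotation as R
def plane(c,uv,z,T=None):
    T=c['cam_to_world'] if T is None else T
    d=T[:3,:3]@np.array([(uv[0]-c['cx'])/c['fx'],(uv[1]-c['cy'])/c['fy'],1.])
    return T[:3,3]+d*(z-T[2,3])/d[2]
def proj(c,p,T=None):
    T=c['cam_to_world'] if T is None else T
    q=np.linalg.inv(T)@np.append(p,1.)
    return np.array([c['fx']*q[0]/q[2]+c['cx'],c['fy']*q[1]/q[2]+c['cy']])
def wristT(c,pos,rv):
    T=np.eye(4);T[:3,:3]=R.from_rotvec(rv).as_matrix();T[:3,3]=pos
    return T@c['mount']
def down(yaw):  # tool z down, tool y axis along angle yaw (world)
    y=np.array([np.cos(yaw),np.sin(yaw),0]);z=np.array([0,0,-1.]);x=np.cross(y,z)
    return R.from_matrix(np.c_[x,y,z]).as_rotvec()
E
python3 - <<'E'
from h import *
s=pickle.load(open('scene.pkl','rb'));d=pickle.load(open('side.pkl','rb'))
for n,uv,z in (('pintop',(190,190),.076),('stand',(195,197),.026),('bore',(326,222),.043),('lk',(436,205),.056),('lf',(467,215),.056)):
    p=plane(s,uv,z);print(n,p.round(3),'side',proj(d,p).round(0))
def crop(c,x,y,w,h,k): return cv2.resize(c['image'][y:y+h,x:x+w,::-1],(w*k,h*k),interpolation=cv2.INTER_CUBIC)
a=np.vstack([np.hstack([crop(s,170,170,80,60,5),crop(s,410,180,80,60,5)]),np.hstack([crop(s,265,195,80,60,5),crop(d,290,120,80,60,5)])])
cv2.imwrite('pics/c1.png',np.clip(a.astype(float)*1.5,0,255).astype(np.uint8))
E
```

```text
pintop [ 0.525 -0.314  0.076] side [322. 304.]
stand [ 0.507 -0.32   0.026] side [314. 321.]
bore [0.588 0.001 0.043] side [339. 214.]
lk [0.547 0.253 0.056] side [319. 154.]
lf [0.574 0.318 0.056] side [327. 142.]
```

View pics/c1.png

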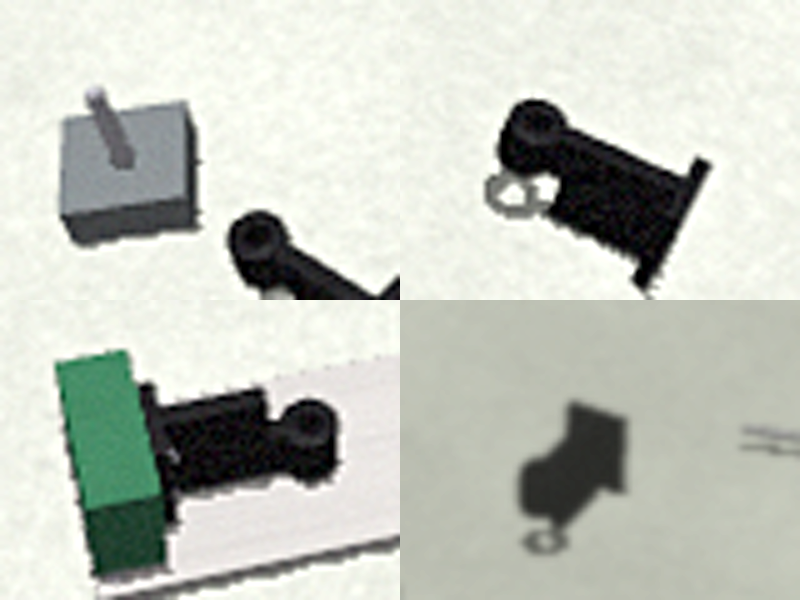

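Crop positions converted to full scene pixels:
- **Pin:** top (189,188.6), entry into the stand (194.6,202).
- **Target leaf:** knuckle top (437,204), with the plate running to the flange at about (467,215).
- **Jig bore:** about (326.4,218.6).

Next I'll look at the pin with the wrist camera.

```bash
cat >> h.py <<'E'
def look(manip,name):
    p,r=manip.get_position(),manip.get_ee_rot();c=manip.camera("wrist");c['T']=wristT(c,p,r)
    pickle.dump(c,open(name+'.pkl','wb'));cv2.imwrite(f'pics/{name}.png',np.clip(c['image'][...,::-1]*1.4,0,255).astype(np.uint8));return c
E
python3 - <<'E'
from h import *
from rig import manip
s=pickle.load(open('scene.pkl','rb'))
a=plane(s,(189,188.6),.076);b=plane(s,(194.6,202),.026);print(a,b,plane(s,(326.4,218.6),.043),plane(s,(437,204),.056))
p=(a+b)/2
manip.move_to([p[0],p[1],.2],down(0.)); print(manip.get_time(),manip.get_position(),manip.get_joint_positions())
look(manip,'wpin')
E
```

```text
[ 0.52114279 -0.31712676  0.076     ] [ 0.52252562 -0.31774808  0.026     ] [0.57894635 0.00193536 0.043     ] [0.5441698 0.2561791 0.056    ]
1.7417 [ 0.521406   -0.31837999  0.20017229] [-5.67551405e-01  4.65827062e-01  1.70096781e+00 -3.14619077e-04
  9.74461323e-01 -5.65717683e-01]
```

View pics/wpin.png

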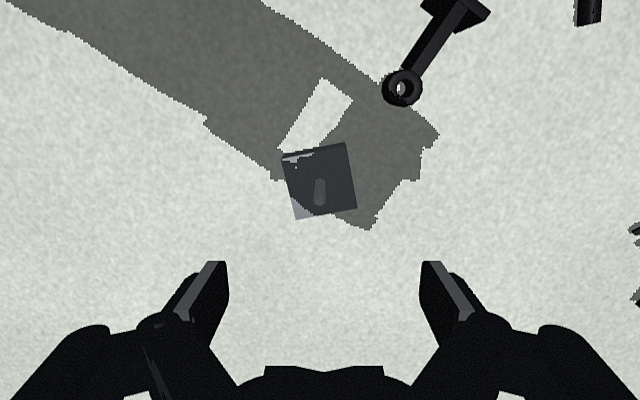

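Wrist view: the stand is centred at about (319,180). The pin runs from about (320,182) at the stand to its top at about (319,201). I'll check this against the scene estimate and then pick it up.

```bash
python3 - <<'E'
from h import *
from rig import manip
c=pickle.load(open('wpin.pkl','rb'));T=c['T']
print(proj(c,[.5218,-.3174,.026],T),proj(c,[.5218,-.3174,.076],T),plane(c,(319,201),.076,T),plane(c,(320,182),.026,T))
im=c['image'][150:230,270:370,::-1];cv2.imwrite('pics/z.png',np.clip(cv2.resize(im,None,fx=6,fy=6,interpolation=cv2.INTER_CUBIC)*2.5,0,255).astype(np.uint8))
E
```

```text
[325.90498588 180.96078584] [326.33135243 197.49174795] [ 0.51611796 -0.32024681  0.076     ] [ 0.51638489 -0.31837676  0.026     ]
```

View pics/z.png

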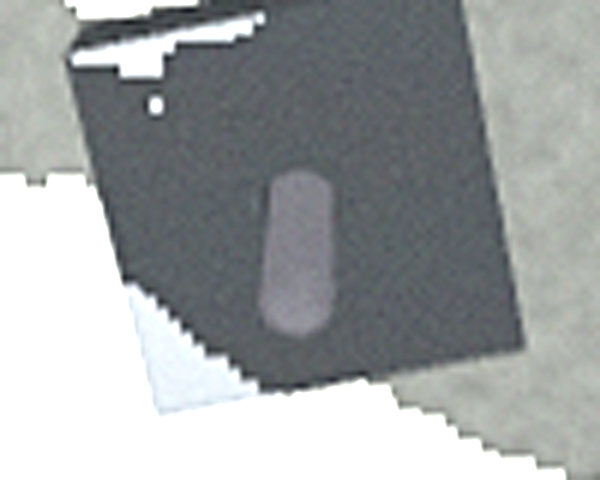

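Enlarged: pin top centre (319.5,200.3), stand entry (320.2,183.3). That puts the pin at about (0.5165,-0.319). I'll trust the wrist camera, grip lightly, and re-centre using the lateral force.

```bash
python3 - <<'E'
from h import *
from rig import manip
np.set_printoptions(precision=4,suppress=True)
x,y=.5168,-.319; z=.008+.055+.003
manip.command_gripper(.045,20)
manip.servo_line([x,y,z],rate=.12)
print(manip.get_time(),manip.get_contact_force(),manip.get_position())
manip.command_gripper(.0,20);print(manip.get_width(),manip.get_contact_force(),manip.get_grip_force())
f=manip.get_contact_force()
for k in range(4):
    if abs(f[0])<1.5: break
    x+=np.sign(f[0])*min(abs(f[0])*.0002,.001); manip.servo_line([x,y,z],rate=.05); f=manip.get_contact_force();print(x,f)
print(manip.get_time(),manip.get_position(),manip.get_width())
E
```

```text
3.5333 [ 0.1727 -0.5533 -0.4592] [ 0.5174 -0.3193  0.0668]
0.009318595739777802 [-0.3915  0.1238  3.8182] 20.951676386239342
3.9417 [ 0.5171 -0.3192  0.0666] 0.009318595739777802
```

```bash
python3 - <<'E'
from h import *
from rig import manip
np.set_printoptions(precision=4,suppress=True)
manip.command_gripper(.0,60)
manip.servo_line([.517,-.319,.14],rate=.15);print(manip.get_width(),manip.get_contact_force())
manip.move_to([.576,-.06,.18],down(0.15)); print(manip.get_time(),manip.get_position(),manip.get_joint_positions())
c=look(manip,'wjig');print(proj(c,[.576,0,.043],c['T']))
E
```

```text
0.0078820925641148 [-0.0153  0.2342 -0.1826]
5.8417 [ 0.5757 -0.0608  0.1794] [-0.1256  0.4516  1.7854 -0.0005  0.9054 -0.2748]
[338.4693 118.212 ]
```

View pics/wjig.png

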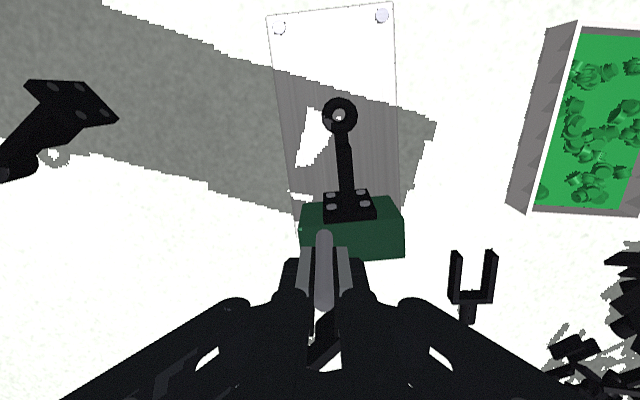

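Jig view: the bore mouth is at about (339.5,115). The base plate's +y corners are at about (266,16) and (393,2). The foot of the held pin is at about (324,236).

```bash
python3 - <<'E'
from h import *
from rig import manip
np.set_printoptions(precision=4,suppress=True)
c=pickle.load(open('wjig.pkl','rb'));T=c['T']
a=plane(c,(266,16),.012,T);b=plane(c,(393,2),.012,T);k=plane(c,(339.5,115),.043,T)
d=b-a;th=np.arctan2(d[1],d[0]);print(a,b,'len',np.linalg.norm(d),'yaw',th,'bore',k)
m=(a+b)/2;print('bore from corners',m-.08*np.array([-np.sin(th),np.cos(th),0]), 'yaw mid-bore',np.arctan2(-(m-k)[0],(m-k)[1]))
p=np.array(manip.get_position());r=R.from_rotvec(manip.get_ee_rot());print('foot exp',proj(c,p+r.apply([0,0,.058]),T), 'tilt',r.as_matrix()[:,2])
I=c['image'];A=I[0:130,255:405,::-1];B=I[205:305,275:375,::-1]
o=np.hstack([cv2.resize(A,(450,390),interpolation=cv2.INTER_CUBIC)*1.,np.minimum(cv2.resize(B,(350,390),interpolation=cv2.INTER_CUBIC)*2.,255)])
cv2.imwrite('pics/z2.png',o.astype(np.uint8))
E
```

```text
[0.5097 0.0656 0.012 ] [0.6048 0.0895 0.012 ] len 0.09805170887449141 yaw 0.2469520543058129 bore [0.5764 0.0024 0.043 ]
bore from corners [ 0.5768 -0.      0.012 ] yaw mid-bore 0.2496483315474643
foot exp [326.4651 234.5366] tilt [-0.0008 -0.0002 -1.    ]
```

View pics/z2.png

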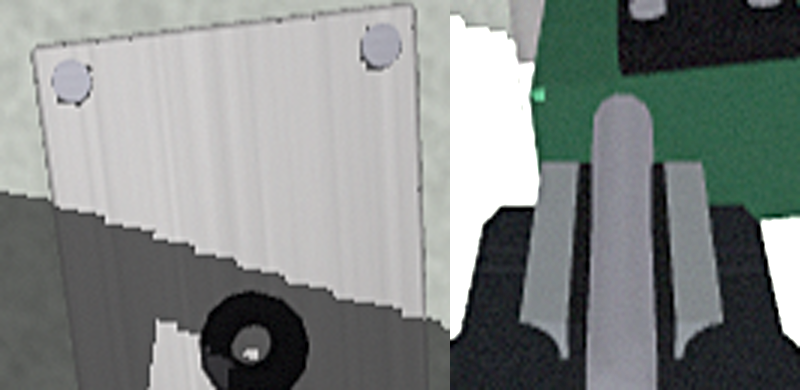

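Refined: bore centre (340,114.7), and the pin foot (324.4,235) is 2 px left of where the model expects it, so I'll shift x by about +1 mm. I'll hover the foot just above the bore and check.

```bash
python3 - <<'E'
from h import *
from rig import manip
np.set_printoptions(precision=4,suppress=True)
x,y=.5776,.0018
manip.move_to([x,y,.15],down(.247))
manip.servo_line([x,y,.050+.058],rate=.1)
print(manip.get_time(),manip.get_position())
c=look(manip,'whov');T=c['T']
p=np.array(manip.get_position())
print('foot exp',proj(c,[*p[:2],.050],T),'bore exp',proj(c,[*p[:2],.043],T))
cv2.imwrite('pics/z3.png',np.clip(cv2.resize(c['image'][180:280,250:390,::-1],None,fx=5,fy=5,interpolation=cv2.INTER_CUBIC)*2.5,0,255).astype(np.uint8))
E
```

```text
6.8333 [0.5778 0.0013 0.1081]
foot exp [326.9981 233.9376] bore exp [326.8858 229.2244]
```

View pics/z3.png

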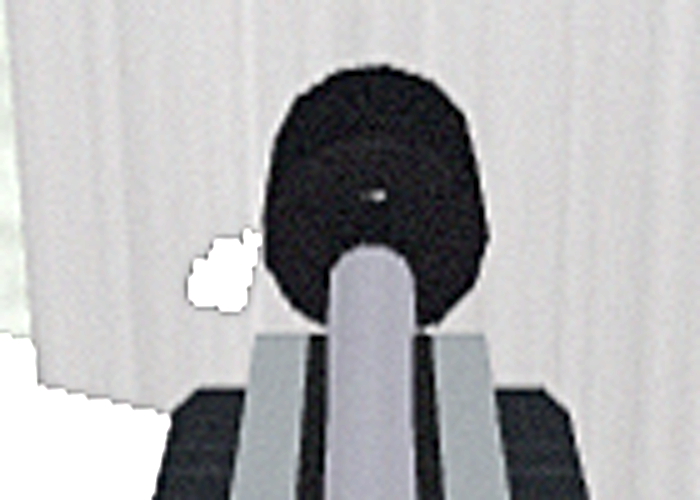

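Hover view, crop pixels at 8 px/mm: the knuckle is centred at about (375,240) and the pin axis at u≈372. The foot centre at about (372,268) is 23 px lower because of its height. The alignment is within 1 mm, so I'll shift about 0.6 mm and insert under force watch.

```bash
python3 - <<'E'
from h import *
from rig import manip
np.set_printoptions(precision=4,suppress=True)
x,y=.5779,.0020
f0=np.array(manip.get_contact_force());z=.108
print(f0)
for z in [.100,.096,.091,.085,.079,.074,.072,.071,.070,.0695,.069]:
    manip.servo_line([x,y,z],rate=.06)
    f=np.array(manip.get_contact_force())-f0;print(z,manip.get_position(),f)
    if abs(f[2])>5 or np.hypot(*f[:2])>8: break
print(manip.get_time())
E
```

```text
[-0.0595  0.5763 -0.2664]
0.1 [0.5777 0.002  0.0998] [-0.0202  0.8748 -0.3727]
0.096 [0.5777 0.002  0.0958] [ 0.3558 -0.5708  0.4768]
0.091 [0.5776 0.002  0.0906] [-0.3879 -0.6136  0.5866]
0.085 [0.5776 0.002  0.0845] [-0.2921 -0.3958  0.304 ]
0.079 [0.5776 0.002  0.0785] [-0.1264 -1.1144 -0.3962]
0.074 [0.5777 0.002  0.0737] [ 1.3913 -2.1274 -0.4702]
0.072 [0.5779 0.002  0.072 ] [-0.4827 -0.575   0.015 ]
0.071 [0.5779 0.002  0.071 ] [-1.2493 -0.7687  0.1514]
0.07 [0.5782 0.002  0.0706] [-1.5877 -0.2532  4.9832]
0.0695 [0.5782 0.002  0.0705] [-2.0799 -0.0129  9.352 ]
9.4167
```

```bash
python3 - <<'E'
from h import *
from rig import manip
np.set_printoptions(precision=4,suppress=True)
p=manip.get_position()
manip.servo_line([.5780,.0020,.0708],rate=.05)
manip.command_gripper(.035,20);print(manip.get_contact_force())
manip.servo_line([.5780,.0020,.19],rate=.2)
a=look(manip,'wpin2');print(manip.get_position(),'top exp',proj(a,[.578,.002,.080],a['T']),proj(a,[.578,.002,.043],a['T']))
manip.command_gripper(.085)
manip.move_to([.560,.295,.2],down(-.39)); print(manip.get_time(),manip.get_position(),manip.get_joint_positions())
b=look(manip,'wleaf');print(proj(b,[.544,.256,.056],b['T']))
A=cv2.resize(a['image'][130:250,260:400],None,fx=2.5,fy=2.5,interpolation=cv2.INTER_CUBIC)
u=b['image'][80:280,190:450];B=cv2.resize(u,None,fx=3,fy=3,interpolation=cv2.INTER_CUBIC)
print(A.shape,B.shape)
o=np.zeros((600,800,3),np.uint8);o[:600,:780]=B[:600]
o[0:150,0:175]=cv2.resize(A,(175,150))
cv2.imwrite('pics/z4.png',np.clip(o[...,::-1]*2.,0,255).astype(np.uint8))
E
```

```text
[-0.3338  0.2591  0.7952]
[0.577  0.002  0.1887] top exp [327.0116 205.8389] [326.6347 191.4335]
12.5167 [0.56   0.2943 0.1999] [ 0.4652  0.4959  1.65   -0.0003  0.9961  0.8548]
[325.068  236.5628]
(300, 350, 3) (600, 780, 3)
```

View pics/z4.png

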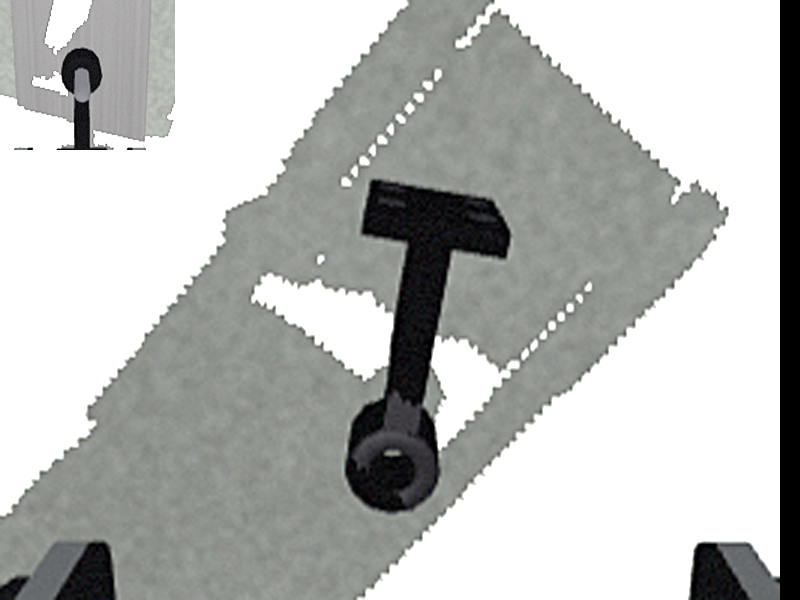

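Inset: the pin stands in the jig with its top at about (325.6,206), where (327,205.8) was expected. The u bias is again about -1.5 px. In the leaf view the knuckle top centre is at about (320.8,235.5). The flange's inner top edge runs (310.7,157.7) to (359,165.7), and its outer bottom edge runs (314,140) to (354,146).

```bash
python3 - <<'E'
from h import *
np.set_printoptions(precision=4,suppress=True)
c=pickle.load(open('wleaf.pkl','rb'));T=c['T']
P=lambda u,v,z:plane(c,(u+1.6,v),z,T)
k=P(320.8,235.5,.056);a=P(310.7,157.7,.056);b=P(359,165.7,.056);e=P(314,140,0);f=P(354,146,0)
print(k,'len',np.linalg.norm(b-a),np.linalg.norm(f-e))
yaw=lambda d:np.arctan2(-d[0],d[1])
print('yaw flange',np.arctan2((b-a)[1],(b-a)[0]),np.arctan2((f-e)[1],(f-e)[0]),'yaw axis',yaw((a+b)/2-k),yaw((e+f)/2-k),'dist67',np.linalg.norm((a+b)/2-k),'dist75',np.linalg.norm(((e+f)/2-k)[:2]))
# plate centreline by dark-mask on rows of flange->knuckle
g=cv2.cvtColor(c['image'],cv2.COLOR_RGB2GRAY)
for v in (175,185,195,202):
    u=np.where(g[v,300:370]<45)[0]+300;R_=P(u.max()+.5,v,.056);print(v,u.min(),u.max(),R_)
E
```

```text
[0.5422 0.2578 0.056 ] len 0.039600986781947074 0.03894120209272515
yaw flange -0.5552298973429747 -0.5373061160112925 yaw axis -0.5643529553970388 -0.5632707805841157 dist67 0.06589510568630266 dist75 0.07283622459026538
175 323 337 [0.5754 0.3025 0.056 ]
185 322 336 [0.5715 0.2949 0.056 ]
195 320 333 [0.566  0.2878 0.056 ]
202 319 332 [0.563  0.2824 0.056 ]
```

Yaw is -0.558, and the flange width and distances match the spec to about 2 %. Knuckle is at (0.542,0.2573), so the grip point is (0.5642,0.2928). Next: grip, lift, hover over the pin and check.

```bash
python3 - <<'E'
from h import *
from rig import manip
np.set_printoptions(precision=4,suppress=True)
th=-.558;k=np.array([.542,.2573]);g=k+.042*np.array([-np.sin(th),np.cos(th)])
manip.move_to([*g,.11],down(th))
f0=np.array(manip.get_contact_force())
manip.servo_line([*g,.043],rate=.12);print(manip.get_position(),manip.get_contact_force()-f0)
manip.command_gripper(0.,20);print('w',manip.get_width(),manip.get_contact_force()-f0)
manip.command_gripper(0.,70);print('w',manip.get_width(),manip.get_contact_force()-f0,manip.get_position())
manip.servo_line([*g,.15],rate=.15);print('w',manip.get_width(),manip.get_contact_force()-f0,manip.get_grip_force())
J=np.array([.578,.002]);tj=.247;G=J+.042*np.array([-np.sin(tj),np.cos(tj)]);print(G)
manip.move_to([*G,.15],down(tj))
manip.servo_line([*G,.104],rate=.12)
print(manip.get_time(),manip.get_position(),manip.get_joint_positions(),manip.get_contact_force()-f0)
c=look(manip,'wh2');s=manip.camera('scene');d=manip.camera('side')
p=np.array(manip.get_position());jx=np.array([np.cos(tj),np.sin(tj)]);jy=np.array([-np.sin(tj),np.cos(tj)]);B=p[:2]-.042*jy
print('exp flange px',[proj(c,[*(B+.067*jy+q*.02*jx),p[2]+.013],c['T']).round(1) for q in(-1,1)])
print('scene exp knuckle top',proj(s,[*B,p[2]+.013]),'pin top',proj(s,[*J,.08]),'side',proj(d,[*B,p[2]+.013]),proj(d,[*J,.08]))
o=np.zeros((600,800,3),np.uint8)
o[:300]=cv2.resize(c['image'][100:220,160:480],(800,300),interpolation=cv2.INTER_CUBIC)
o[300:,:400]=cv2.resize(s['image'][185:245,285:365],(400,300),interpolation=cv2.INTER_CUBIC)
o[300:,400:]=cv2.resize(d['image'][175:235,300:380],(400,300),interpolation=cv2.INTER_CUBIC)
cv2.imwrite('pics/z5.png',np.clip(o[...,::-1]*2.2,0,255).astype(np.uint8))
E
```

```text
[0.5648 0.2932 0.0438] [-0.7587  0.4437  0.4227]
w 0.009646056780202047 [-0.6703  0.2294  3.0928]
w 0.008906359954354667 [-0.8139  0.3576  3.8246] [0.5644 0.293  0.0432]
w 0.009058524820451386 [-0.4772  0.8005 -1.3489] 68.06277751922607
[0.5677 0.0427]
17.125 [0.5678 0.0432 0.1039] [ 0.0551  0.5546  1.8392  0.      0.7482 -0.1926] [0.4569 0.5717 0.0481]
exp flange px [array([273.6, 253.1]), array([386.2, 253.2])]
scene exp knuckle top [327.0056 198.6112] pin top [326.6621 208.7929] side [336.6363 192.7683] [335.8776 203.7781]
```

View pics/z5.png

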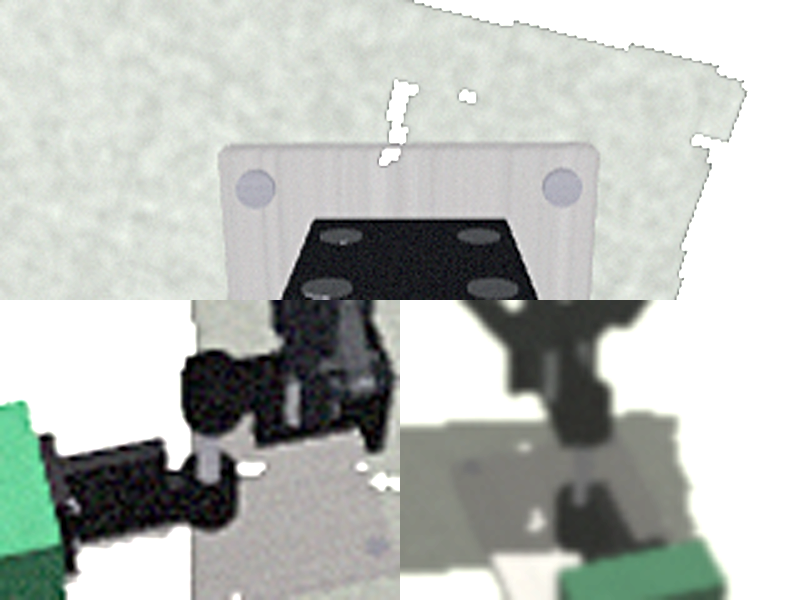

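Hover view: the leaf is parallel to the base plate, whose edges are level at v≈145, with the flange centred on it at u≈411 against 409. The scene crop has the upper knuckle centred at about u=213.5 and the pin at 207, so the leaf may be about 1 mm too far along +y. I'll check this against the flange's lower edge at v=188.

```bash
python3 - <<'E'
from h import *
from rig import manip
np.set_printoptions(precision=4,suppress=True)
c=pickle.load(open('wh2.pkl','rb'));p=np.array(manip.get_position());tj=.247
jx=np.array([np.cos(tj),np.sin(tj)]);jy=np.array([-np.sin(tj),np.cos(tj)]);B=p[:2]-.042*jy
for e in (0,.001): print(e,[proj(c,[*(B+(.075+e)*jy+q*.02*jx),p[2]-.043],c['T']).round(2) for q in(-1,1)])
print('base corners exp',[proj(c,[*(np.array([.578,.002])+.08*jy+q*.05*jx),.012],c['T']).round(1) for q in(-1,1)],'obs',160+219/2.5,160+599/2.5,100+144/2.5)
g=cv2.cvtColor(c['image'],cv2.COLOR_RGB2GRAY).astype(int)
print(g[182:194,320],g[182:194,330]);print(g[195,280:300],g[195,355:375])
E
```

```text
0 [array([288.72, 188.05]), array([367.39, 188.13])]
0.001 [array([288.66, 186.15]), array([367.47, 186.23])]
base corners exp [array([248.8, 159.4]), array([403.4, 159.5])] obs 247.6 399.6 157.6
[90 89 89 92 89 58  2 11 10 18 12 11] [93 91 94 94 89 58  5 13 13  9 11  9]
[ 94 103  27   2   7  16  14   6  38  36  35  37  39  34  35  34  36  34
  43  38] [36 39 36 34 33  8  7 15  9  6 33 99 95 92 93 92 92 92 89 92]
```

The two checks disagree by about ±0.7 mm around zero, well inside the ±3 mm capture. Descending with force watch.

```bash
cat > low.py <<'E'
from h import *
from rig import manip
import sys
np.set_printoptions(precision=4,suppress=True)
tj=.247;jx=np.array([np.cos(tj),np.sin(tj)]);jy=np.array([-np.sin(tj),np.cos(tj)])
g=np.array([.5677,.0427]);f0=np.array([-.0,.3,-1.2])
for z in [.099,.096,.094,.092,.089,.085,.080,.075,.070,.065,.062,.060]:
    manip.servo_line([*g,z],rate=.05);f=np.array(manip.get_contact_force())-f0;m=manip.get_torque()
    l=np.array([f[:2]@jx,f[:2]@jy]);print(z,manip.get_position(),'jig f',l,f[2],'m',np.array(m))
    if abs(f[2])>6 or np.abs(l).max()>8: print('STOP');break
    g=g+np.where(np.abs(l)>2,np.clip(l*.0001,-.0004,.0004),0)@np.array([jx,jy])
print(manip.get_time(),g,manip.get_width())
E
python3 low.py
```

```text
0.099 [0.5676 0.0426 0.099 ] jig f [-0.5493  0.0837] 0.7844226428843627 m [ 0.0256 -0.0217  0.026 ]
0.096 [0.5676 0.0427 0.0958] jig f [ 0.3674 -1.0281] 0.8747736561364805 m [ 0.062  -0.0811 -0.0371]
0.094 [0.5676 0.0427 0.0939] jig f [-0.4135 -0.5469] 0.9060305757369167 m [ 0.0187  0.0325 -0.0428]
0.092 [0.5676 0.0427 0.0919] jig f [ 0.7632 -0.0459] -0.3561161516555924 m [-0.0223  0.0138  0.0244]
0.089 [0.5675 0.0427 0.0888] jig f [ 0.4845 -0.999 ] -0.2022863284520151 m [ 0.0314 -0.0108 -0.0038]
0.085 [0.5675 0.0427 0.0847] jig f [-0.8358 -0.715 ] 0.2527380048362968 m [0.011  0.0645 0.0488]
0.08 [0.5674 0.0427 0.0796] jig f [-0.156   0.3525] 0.03636541436447116 m [-0.05    0.0289 -0.0201]
0.075 [0.5674 0.0427 0.0746] jig f [0.6071 0.0597] 0.11632825836690985 m [ 0.0298  0.0789 -0.0267]
0.07 [0.5674 0.0427 0.0696] jig f [ 0.1022 -1.1387] 0.21486033105153424 m [-0.0398  0.0293  0.0013]
0.065 [0.5674 0.0427 0.0646] jig f [-0.3693 -0.4399] 0.9391473522401947 m [-0.0006 -0.0055 -0.0169]
0.062 [0.5676 0.0427 0.0618] jig f [ 0.584  -0.5387] 0.05021429002618638 m [ 0.0229  0.0006 -0.0763]
0.06 [0.5676 0.0427 0.0599] jig f [ 0.3941 -0.3041] 0.3962623614751246 m [-0.0241  0.0083 -0.0368]
20.275 [0.5677 0.0427] 0.009085750538163984
```

```bash
python3 - <<'E'
from h import *
from rig import manip
np.set_printoptions(precision=4,suppress=True)
g=[.5677,.0427];z=.060
while z>.0545:
    z-=.0003;manip.servo_line([*g,z],rate=.02);f=np.array(manip.get_contact_force());print(round(z,4),manip.get_position()[2],f)
    if f[2]>5: break
manip.hold(.7)
print(manip.get_contact_force(),manip.get_torque(),manip.get_position(),manip.get_ee_rot(),down(.247),manip.get_time(),manip.get_grip_force(),manip.get_width())
E
```

```text
0.0597 0.059714273452455745 [ 1.0092  0.4857 -0.5207]
0.0594 0.05939986784151034 [ 0.0994  0.1634 -0.8531]
0.0591 0.05907693751621004 [ 0.1668  0.4359 -0.6514]
0.0588 0.05877561678261055 [ 0.0805 -0.6015 -0.8115]
0.0585 0.05849896519748141 [ 0.044   0.1408 -0.37  ]
0.0582 0.058249513263279824 [-0.6718 -0.0079  0.1197]
0.0579 0.05818188370121231 [-2.1591  0.7299  4.3102]
0.0576 0.058089201041455436 [-2.4516  1.1351  6.6201]
[-3.1198  1.4233  7.4829] [-0.1545  0.3331 -0.0539] [0.5678 0.0427 0.0581] [1.9307 2.478  0.0003] [1.9309 2.4782 0.    ] 22.975 70.23231983184814 0.009030014009857971
```

Seated at TCP z 58.1 mm (58 expected) with about 8 N of press. I'll check in code that the leaf hasn't slipped or pitched in the grip, then hand in.

```bash
python3 - <<'E'
from h import *
from rig import manip
a=pickle.load(open('wh2.pkl','rb'))['image'].astype(int).mean(2);b=look(manip,'fin')['image'].astype(int).mean(2)
def edge(im,u):
    s=im[175:205,u-2:u+3].mean(1);i=np.argmax(s<45);return 175+i-1+(s[i-1]-45)/(s[i-1]-s[i])
for u in (305,320,335,350): print(u,edge(a,u).round(2),edge(b,u).round(2))
print(manip.get_contact_force(),manip.get_time())
E
```

```text
305 187.25 187.5
320 187.24 187.48
335 187.25 187.48
350 187.26 187.48
[-2.68498347 -0.24301277  8.12392457] 23.025
```

```bash
python3 -c "
from rig import manip
print(manip.sign_off())"
```

```text
the job is handed in; nothing more can be done
None
```

The pin is standing fully down in the fixed knuckle, and the loose leaf is home over it, level and in line with the fixed leaf, still gripped and pressed down with about 8 N; I handed it in at about 23 s, and no verdict came back.

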